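# Fit the hub and end cap to the plaster-turning stand

## Task

Set up the plaster-turning stand: place the blue flanged hub flange down over the upright steel spindle, fully home on the seat, and let go of it; then fit the orange end cap flange down over the spindle tip so that it sits flat on the hub. Lower both gently, do not drop them, and leave the green hub, whose bore is too small, where it is.

Things in the scene. Friction and masses are not known exactly. Their poses are not given: they have to be found in the camera images.
- hub_center (a point): Blue flanged hub, loose, standing flange down: flange 90 mm diameter, 6 mm thick; plain round boss 52 mm diameter above it, to be gripped; 56 mm high in all. Bore 34 mm, open at both ends. About 0.3 kg. Point: on its axis, half-way up (28 mm above its underside); z up along the axis. Its yaw does not matter.
- cap_center (a point): Orange flanged end cap, loose, standing flange down: flange 80 mm diameter, 6 mm thick; plain round boss 50 mm diameter, closed on top (small dark dot); 56 mm high in all. Bore 34 mm, 42 mm deep, open below only. About 0.16 kg. Point: on its axis, half-way up (28 mm above its underside); z up along the axis. Yaw does not matter.
- spare_center (a point): Green flanged hub, the wrong one, to be left alone: outside as the blue hub (flange 90 mm, boss 52 mm, 56 mm high), but its bore is only 14 mm, too small for the spindle. Loose, flange down. Point: on its axis, half-way up.
- seat (a point): Fixed turning stand: steel disc 116 mm wide, on it an aluminium seat disc 96 mm wide, its top 30 mm above the bench, with an upright spindle 22 mm thick (hubs have 6 mm play all round) ending 70 mm above the seat, last 8 mm tapered. Point: on the spindle axis at the seat's top face, z up. A hub fully home has its centre 28 mm above this point, a cap flat on that hub 84 mm above it.
Things that resemble listed ones, but are neither listed nor needed, are in the scene too. What is shaped like the part that bears cap_center but brown or red is not meant.

How it is judged:
By the outcome, as a careful person would: the job done as asked, in the order asked, and still so for the second after the job is handed in, with the robot touching nothing.
It also fails if it takes over 58 s, if anything falls off the work surface, if the arm or the gripper's body presses on something with over 40 N, if the wrist force passes 120 N, or if a joint passes its speed limit or range.

## Robot

A 7-joint arm with a two-finger parallel gripper is mounted at the origin on the work surface. World frame = base frame: x ahead of the robot, y to its left, z up, the work surface at z = 0. Lengths are in m, angles in rad, forces in N, time in s.
With the tool pointing down it reaches from about 0.425 to 0.875 m from the base axis. Payload 4.7 kg.
Tool frame: the origin (TCP) lies at the very end of the fingers, on their centre line; the grasp point (between the pads) lies 19 mm behind it; x points along the fingers, z is the direction in which the jaws open and shut, and the axes are right-handed (so a half turn about x gives the same grasp; the last joint's range is limited). The gripper opens to 87 mm and grips with 3 to 60 N. Pads are 19 mm wide; open, the fingers measure 117 mm over their backs; the gripper's body (75 mm by 190 mm) begins 51 mm behind the grasp point.
Start: joints at [1.196, 0.321, -0.07, 1.45, 0.023, 1.371, -0.057], TCP at [0.246, -0.602, 0.223] pointing down, gripper open.
Joint ranges: [-2.86, 2.86], [-0.3, 2.09], [-1.38, 1.24], [0.06, 2.45], [-1.56, 4.7], [0.09, 2.05], [-2.69, 2.69]. Speed limits (rad/s): [2.57, 2.57, 3.14, 3.14, 3.14, 3.14, 3.14].

## Interface

Orientations are given as a rotation vector (axis times angle).
In Python, from bench import telemetry, viewer, workorder gives the robot as it stands.
- The arm moves only by the shell command python3 -m creep 'ROWS' [FORCE]. ROWS is JSON, a list of rows, each an object of numbers: "fingers": the opening, from 0 (shut) to 1 (fully open); "x", "y", "z": the shift along the tool's x, y, z in units of 40 mm (1.0 is 40 mm); "twist": the turn about the tool's x in units of 5 degrees (1.0 is 5 degrees). In form: [{"fingers": .., "x": .., "y": .., "z": .., "twist": ..}, ...]. A call has 1 to 20 rows; each row is the pose to reach, as a shift and turn from the pose commanded when the call began, along the tool's axes at that moment; what a row does not reach only later rows make up. A row lasts 1/12 s, in which the tool goes at most 41.7 mm and 7.16 degrees, less where a joint would pass 70% of its speed; a pose out of reach is approached as far as the arm can. A call with a gripper value outside its range is refused whole. The fingers move at their own pace and stop on an object; FORCE is the grip in N (left out, the last holds). Time passes only in rows, so rows that repeat a pose let the fingers close. It gives the time, the measured TCP pose, the force and the opening at its end, in the units of the state.
- telemetry.get_state(): the state, without advancing time (a new reading comes with each control period).
- viewer.get_image(name): name is "scene" or "top" or "wrist"; returns a dict with "pixels" (384x512x3 uint8, red, green, blue), "z_map" (384x512 float32, m along the optical axis (not along the pixel's ray), 0 where there is no reading), "K" (3x3 intrinsics, pixels), "xyz" and "attitude" of the camera in the world. Camera axes: x right, y up, looking along -z (the intrinsics and any distortion apply to the point x, -y, -z); pixel columns grow to the right and rows downward; lengths in m; the calibration is good to about 2 mm. A picture is of the moment at which its call begins.
- workorder.close_job(): hands the job in, once; it reports no verdict.
The state is a dict: "time": time; "joint_positions": joint angles; "qd": joint speeds; "joint_torque": joint torques, N m; "position": TCP position; "tool_rot": TCP orientation; "ft_force": force on the tool from outside, world axes, zero at the start; "torque": the same for the moment, N m; "grip_width": opening from 0.0 (shut) to 1.0 (fully open).
Only numpy, scipy, OpenCV 4.12 (cv2) and the standard library are available. Lean on these libraries where they do the work, as an engineer would, in place of code of your own. Each camera call takes 0.05 s, during which the arm holds its last target.

## Working session

There is one attempt and no reset: what is moved stays moved. The work goes in short steps, Python scripts to look and compute and a shell command to move; the robot and the scene stay as the last step left them, time stands still between calls to the robot, and variables do not carry over. Pictures are saved under pics/ and viewed, and the job is handed in when it is done.

```bash
ls; mkdir -p pics; python3 - <<'E'
from bench import telemetry, viewer
import cv2
print(telemetry.get_state())
for n in ["scene","top","wrist"]:
    im=viewer.get_image(n); cv2.imwrite(f"pics/a_{n}.png",im["pixels"][:,:,::-1]); print(n,im["K"],im["xyz"],im["attitude"],[k for k in im])
E
```

```text
pics
{'time': 0.0, 'joint_positions': array([ 1.19607292,  0.32181912, -0.07011374,  1.45168581,  0.02260485,
        1.37079971, -0.05691674]), 'qd': array([ 0.00059771,  0.00166556, -0.00092743,  0.00028342,  0.00100215,
       -0.00268599, -0.00074702]), 'joint_torque': array([-8.13379120e-04, -4.91292214e+01, -4.04678872e-01, -3.12529600e+01,
       -6.41090423e-02,  4.36675921e-02,  1.73954695e-04]), 'position': array([ 0.24617077, -0.60097483,  0.22145884]), 'tool_rot': array([ 0.91919922,  1.37012793, -0.91756394]), 'ft_force': array([-0.65488197, -0.2425511 , -1.300507  ]), 'torque': array([ 0.00923091, -0.01748106, -0.02761379]), 'grip_width': 1.001466350821463}
scene [[364.44285894   0.         256.58808209]
 [  0.         364.44285894 193.26423532]
 [  0.           0.           1.        ]] [ 0.81805797 -0.36044828  0.58959168] [0.67334363 0.27135359 0.6870934 ] ['pixels', 'z_map', 'K', 'xyz', 'attitude']
top [[365.21391296   0.         260.20090421]
 [  0.         365.21391296 189.95840314]
 [  0.           0.           1.        ]] [ 0.30309056 -0.02923508  0.87304101] [ 0.17454899 -0.16710269 -1.47265829] ['pixels', 'z_map', 'K', 'xyz', 'attitude']
wrist [[303.88338128   0.         252.01648932]
 [  0.         303.88338128 187.08456316]
 [  0.           0.           1.        ]] [ 0.31978277 -0.5705804   0.3836692 ] [-0.25422198  0.17287951 -1.17303272] ['pixels', 'z_map', 'K', 'xyz', 'attitude']
```

View pics/a_scene.png

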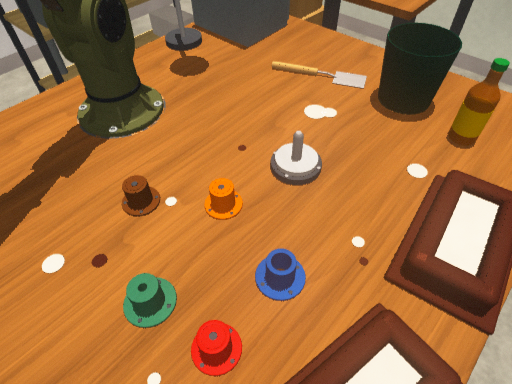

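View pics/a_top.png

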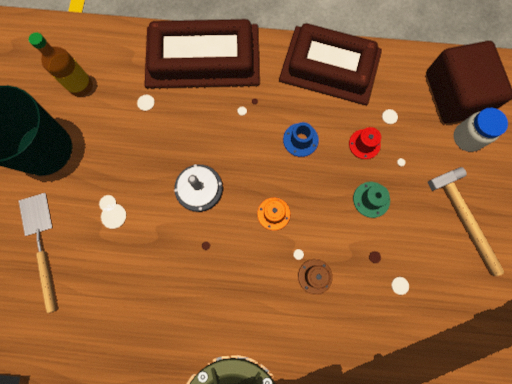

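View pics/a_wrist.png

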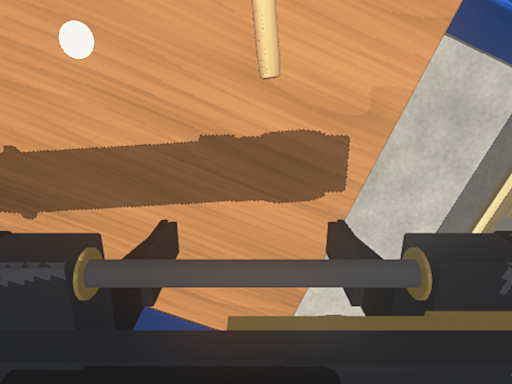

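The scene view has the blue hub at (281,272), the orange cap at (223,198), the green spare at (150,298), and the stand at (297,160). The look-alikes are a red cap at (216,346) and a brown cap at (140,195). In the top view they are blue (301,139), orange (274,213), green (372,199) and stand (198,187), with red at (366,143) and brown at (315,276). By colour and shape, blue (301,139) has the wide bore of the hub. Orange (274,213) is the cap: closed on top with a dark dot, and neither red nor brown.

```bash
cat > h.py <<'E'
import numpy as np, cv2
from scipy.spatial.transform import Rotation as R
from scipy.optimize import least_squares
from bench import telemetry, viewer
HS={'blue':((105,130),120),'orange':((10,19),200),'green':((70,90),100)}
def rays(im,uv):
    K=im["K"];uv=np.asarray(uv,float).reshape(-1,2)
    d=np.c_[(uv[:,0]-K[0,2])/K[0,0],-(uv[:,1]-K[1,2])/K[1,1],-np.ones(len(uv))]
    return d@R.from_rotvec(im["attitude"]).as_matrix().T
def plane(im,uv,z):
    d=rays(im,uv);o=np.array(im["xyz"]);t=(z-o[2])/d[:,2];return o+d*t[:,None]
def cloud(im):
    v,u=np.mgrid[0:384,0:512];d=rays(im,np.c_[u.ravel(),v.ravel()])
    return (np.array(im["xyz"])+d*im["z_map"].reshape(-1,1)).reshape(384,512,3)
def circ(p,r=None):
    p=np.asarray(p)[:,:2];c=p.mean(0)
    if r: s=least_squares(lambda q:np.hypot(*(p-q[:2]).T)-r,c,loss='soft_l1',f_scale=.001);return s.x,r,np.sqrt(np.mean(s.fun**2))
    s=least_squares(lambda q:np.hypot(*(p-q[:2]).T)-q[2],[*c,.04],loss='soft_l1',f_scale=.001);return s.x[:2],s.x[2],np.sqrt(np.mean(s.fun**2))
def mask(im,col):
    hsv=cv2.cvtColor(im["pixels"],cv2.COLOR_RGB2HSV);(a,b),s=HS[col]
    return cv2.inRange(hsv,(a,s,40),(b,255,255))
def biggest(m):
    c,_=cv2.findContours(m,cv2.RETR_EXTERNAL,cv2.CHAIN_APPROX_NONE);return max(c,key=cv2.contourArea)[:,0,:]
E
python3 - <<'E'
from h import *
crops=[]
for n in ["top","scene"]:
    im=viewer.get_image(n);P=cloud(im)
    for col,r in [('blue',.045),('orange',.040),('green',.045)]:
        m=mask(im,col)
        if n=="scene" or 1: pass
        c=biggest(m); x,y,w,h=cv2.boundingRect(c)
        wp=plane(im,c,.003)
        print(n,col,(x,y,w,h),"plane",circ(wp,r))
        mm=np.zeros_like(m);cv2.drawContours(mm,[c],-1,255,-1)
        q=P[(mm>0)&(P[...,2]>.046)&(P[...,2]<.066)];print("  top cloud",q.mean(0),len(q),np.median(q[:,2]))
    # stand
    S=P.reshape(-1,3);k=(S[:,2]>.026)&(S[:,2]<.034)
    hsv=cv2.cvtColor(im["pixels"],cv2.COLOR_RGB2HSV).reshape(-1,3)
    k&=(hsv[:,1]<60)&(hsv[:,2]>120)
    m=k.reshape(384,512).astype(np.uint8)*255
    c=biggest(m);wp=plane(im,c,.030);print(n,"seat",cv2.boundingRect(c),circ(wp),circ(wp,.048))
    x0,y0=(297,145) if n=="scene" else (198,180)
    k=np.hypot(*(S[:,:2]-circ(wp,.048)[0]).T)<.03
    k&=(S[:,2]>.05); q=S[k];print("spindle",len(q),q[:,:2].mean(0),q[:,2].max(), [ (round(a,3),q[(q[:,2]>a)&(q[:,2]<a+.015)][:,:2].mean(0)) for a in (.05,.065,.08)])
    crops.append(im["pixels"][...,::-1])
a=cv2.resize(crops[0][110:245,240:400],(640,540),interpolation=cv2.INTER_CUBIC)
cv2.imwrite("pics/crop1.png",a)
E
```

```text
top blue (283, 123, 35, 34) plane (array([ 0.63787474, -0.10488961]), 0.045, np.float64(0.0023048992224422365))
  top cloud [ 0.63410158 -0.1046804   0.05461823] 220 0.055172419352687796
top orange (257, 197, 34, 34) plane (array([ 0.44283536, -0.05289684]), 0.04, np.float64(0.0006714971242292247))
  top cloud [ 0.4429047  -0.05325045  0.05542145] 379 0.05545494788595773
top green (354, 183, 35, 34) plane (array([ 0.50040214, -0.28633218]), 0.045, np.float64(0.0033118054582481856))
  top cloud [ 0.49835612 -0.28486476  0.05517358] 360 0.0554980258989205
top seat (177, 166, 41, 40) (array([0.48868211, 0.13307213]), np.float64(0.04695537270371622), np.float64(0.0007454883531665622)) (array([0.48873736, 0.13317627]), 0.048, np.float64(0.0012906306037068413))
spindle 120 [0.48571038 0.13045969] 0.10181945663351744 [(0.05, array([0.48265649, 0.12703949])), (0.065, array([0.48276451, 0.12737764])), (0.08, array([0.48498404, 0.13060689]))]
scene blue (256, 249, 49, 51) plane (array([ 0.63469488, -0.10390459]), 0.045, np.float64(0.0032584316398088504))
  top cloud [ 0.63792307 -0.10850763  0.05328699] 461 0.05396391326834682
scene orange (204, 177, 39, 43) plane (array([ 0.43926529, -0.0515612 ]), 0.04, np.float64(0.013862350926888353))
  top cloud [ 0.44449988 -0.05619288  0.05366074] 421 0.05413379612232738
scene green (124, 274, 52, 53) plane (array([ 0.49386173, -0.28784988]), 0.045, np.float64(0.004014520677452077))
  top cloud [ 0.50180711 -0.28906433  0.05383555] 751 0.05424148505415005
scene seat (275, 143, 43, 31) (array([0.48933993, 0.12953703]), np.float64(0.04600411388928304), np.float64(0.014730186498906634)) (array([0.48913657, 0.12991828]), 0.048, np.float64(0.0157279096549733))
spindle 208 [0.49092139 0.12709845] 0.09975143659867103 [(0.05, array([0.49093899, 0.12585112])), (0.065, array([0.49228628, 0.12586083])), (0.08, array([0.49090263, 0.12730901]))]
```

View pics/crop1.png

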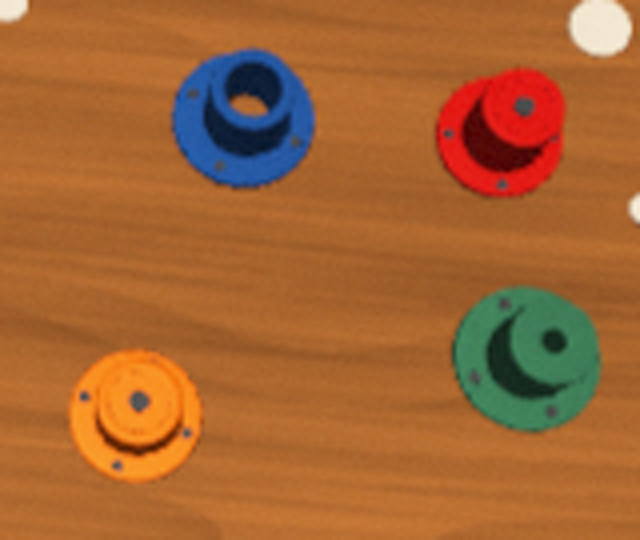

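The crop confirms it: blue, with the wide open bore, is at (244,118), and orange, closed with a dot, is at (136,415). Next I'll refine the positions from the boss-top rings and the dot, and check the tool axes.

```bash
python3 - <<'E'
from h import *
s=telemetry.get_state();M=R.from_rotvec(s["tool_rot"]).as_matrix();print("tool axes cols\n",M.round(4),s["position"],s["time"])
def tri(a,b):
    (o1,d1),(o2,d2)=a,b;A=np.c_[d1,-d2];t=np.linalg.lstsq(A,o2-o1,rcond=None)[0];p,q=o1+d1*t[0],o2+d2*t[1];return (p+q)/2,np.linalg.norm(p-q)
T={}
for n in ["top","scene"]:
    im=viewer.get_image(n);P=cloud(im)
    z=P[...,2]
    for col,c0 in [('blue',(.636,-.105)),('orange',(.443,-.054))]:
        k=(z>.049)&(z<.064)&(np.hypot(P[...,0]-c0[0],P[...,1]-c0[1])<.04)
        m=k.astype(np.uint8)*255
        c=biggest(m);hull=cv2.convexHull(c)[:,0,:]
        wp=plane(im,c,.056);print(n,col,"ring",circ(wp),circ(wp,.026 if col=='blue' else .025)[0], 'minenc',cv2.minEnclosingCircle(wp[:,:2].astype(np.float32)))
    # spindle tip
    k=(z>.094)&(np.hypot(P[...,0]-.489,P[...,1]-.13)<.03);v,u=np.nonzero(k)
    print(n,"tip px",u.mean(),v.mean(),len(u),plane(im,[[u.mean(),v.mean()]],.0985),z[k].mean())
    T[n]=(np.array(im["xyz"]),rays(im,[[u.mean(),v.mean()]])[0])
    # base disc 116mm at bench
    im_=im["pixels"][...,::-1]
    u0,v0=(198,187) if n=="top" else (297,155)
    cv2.imwrite(f"pics/st_{n}.png",cv2.resize(im_[v0-40:v0+40,u0-45:u0+45],(720,640)[:2] if 0 else (630,560),interpolation=cv2.INTER_NEAREST))
print(tri(T["top"],T["scene"]))
E
```

```text
tool axes cols
 [[-4.000e-04  9.254e-01  3.791e-01]
 [ 8.000e-04  3.791e-01 -9.254e-01]
 [-1.000e+00 -1.000e-04 -9.000e-04]] [ 0.24624135 -0.6012649   0.22203863] 0.25
top blue ring (array([ 0.63643778, -0.10525115]), np.float64(0.02510669401726658), np.float64(0.0008671673493797978)) [ 0.63633414 -0.10537756] minenc ((0.6362953782081604, -0.10529905557632446), 0.026975205168128014)
top orange ring (array([ 0.44314727, -0.0532684 ]), np.float64(0.024002646413744624), np.float64(0.0005741564005779042)) [ 0.44317304 -0.05327469] minenc ((0.4430694580078125, -0.05329812690615654), 0.024901971220970154)
top tip px 192.3859649122807 178.5438596491228 57 [[0.48792941 0.13245472 0.0985    ]] 0.09810010708310807
scene blue ring (array([ 0.6376126 , -0.10846395]), np.float64(0.025358557490489833), np.float64(0.0006514353980038505)) [ 0.63763012 -0.10845877] minenc ((0.6379470825195312, -0.10846541821956635), 0.026719992980360985)
scene orange ring (array([ 0.44484515, -0.05635598]), np.float64(0.024560384589648338), np.float64(0.0009514594760464319)) [ 0.44483779 -0.05633645] minenc ((0.44485822319984436, -0.05676525831222534), 0.026562990620732307)
scene tip px 298.2857142857143 133.45714285714286 35 [[0.48952838 0.12958001 0.0985    ]] 0.09714056992180276
(array([0.48813488, 0.1325423 , 0.09607706]), np.float64(0.0010688781370402486))
```

View pics/st_top.png

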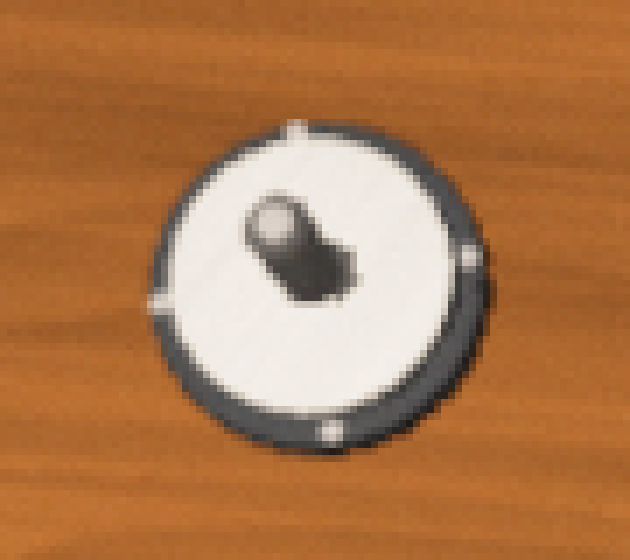

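```bash
python3 -m creep '[{"fingers":1,"x":0,"y":0.3,"z":-0.15,"twist":0},{"fingers":1,"x":0,"y":0.9,"z":-0.5,"twist":0},{"fingers":1,"x":0,"y":1.7,"z":-0.95,"twist":0},{"fingers":1,"x":0,"y":2.6,"z":-1.45,"twist":0},{"fingers":1,"x":0,"y":3.5,"z":-1.95,"twist":0},{"fingers":1,"x":0,"y":4.4,"z":-2.5,"twist":0},{"fingers":1,"x":0,"y":5.3,"z":-3,"twist":0},{"fingers":1,"x":0,"y":6.2,"z":-3.5,"twist":0},{"fingers":1,"x":0,"y":7.1,"z":-4,"twist":0},{"fingers":1,"x":0,"y":8,"z":-4.5,"twist":0},{"fingers":1,"x":0,"y":8.9,"z":-5,"twist":0},{"fingers":1,"x":0,"y":9.8,"z":-5.5,"twist":0},{"fingers":1,"x":0,"y":10.7,"z":-6,"twist":0},{"fingers":1,"x":0,"y":11.6,"z":-6.55,"twist":0},{"fingers":1,"x":0,"y":12.4,"z":-7,"twist":0},{"fingers":1,"x":0,"y":13.1,"z":-7.4,"twist":0},{"fingers":1,"x":0,"y":13.5,"z":-7.65,"twist":0},{"fingers":1,"x":0,"y":13.74,"z":-7.75,"twist":0},{"fingers":1,"x":0,"y":13.74,"z":-7.75,"twist":0},{"fingers":1,"x":0,"y":13.74,"z":-7.75,"twist":0}]' 20
python3 - <<'E'
from h import *
s=telemetry.get_state();print(s,R.from_rotvec(s["tool_rot"]).as_matrix().round(4))
for n in ["top","wrist"]:
    im=viewer.get_image(n);cv2.imwrite(f"pics/b_{n}.png",im["pixels"][...,::-1])
    if n=="wrist":
        P=cloud(im);z=P[...,2]
        k=(z>.049)&(z<.064)&(np.hypot(P[...,0]-.636,P[...,1]+.105)<.045);m=k.astype(np.uint8)*255
        c=biggest(m);wp=plane(im,c,.056);print(circ(wp),circ(wp,.026),cv2.boundingRect(c))
E
```

```text
time: 2.02
position: [0.637, -0.1067, 0.2224]
tool_rot: [0.917, 1.369, -0.919]
ft_force: [-0.8, 0.3, -0.1]
grip_width: 1.002
{'time': 2.0167, 'joint_positions': array([ 0.47234803,  0.34573679, -0.44817149,  1.44920081,  0.15103362,
        1.38139954, -1.16304908]), 'qd': array([ 0.02881032, -0.01321676,  0.0270624 ,  0.00869819,  0.00615438,
        0.00139945,  0.002205  ]), 'joint_torque': array([-1.81581259e+00, -4.76274133e+01, -5.69480449e+00, -3.12173975e+01,
       -2.66501242e-01, -1.29164695e-01, -3.18294950e-02]), 'position': array([ 0.63701429, -0.10671851,  0.22237438]), 'tool_rot': array([ 0.9171227 ,  1.36865449, -0.91909352]), 'ft_force': array([-0.79279117,  0.32616814, -0.10798906]), 'torque': array([-0.04256707, -0.02741041, -0.03269273]), 'grip_width': 1.0021319593607914} [[-8.000e-04  9.253e-01  3.792e-01]
 [-9.000e-04  3.792e-01 -9.253e-01]
 [-1.000e+00 -1.100e-03  5.000e-04]]
(array([ 0.6362739 , -0.10498677]), np.float64(0.025227169237505297), np.float64(0.00034599897063978044)) (array([ 0.63626737, -0.10498645]), 0.026, np.float64(0.0008465313464690315)) (227, 147, 46, 46)
```

View pics/b_wrist.png

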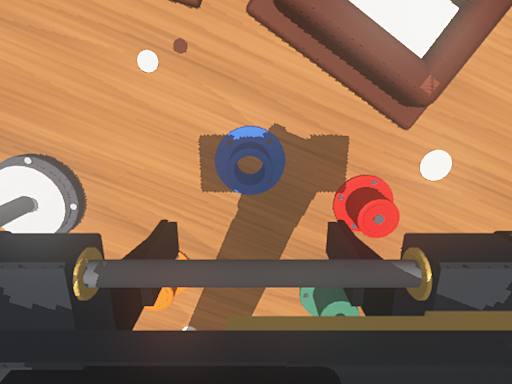

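The wrist view shows the blue hub at (250,160), and its position agrees with the top view, so I'll descend and grip.

```bash
python3 -m creep '[{"fingers":1,"x":0.4,"y":0,"z":-0.03,"twist":0},{"fingers":1,"x":1,"y":0,"z":-0.03,"twist":0},{"fingers":1,"x":1.7,"y":0,"z":-0.03,"twist":0},{"fingers":1,"x":2.4,"y":0,"z":-0.03,"twist":0},{"fingers":1,"x":3.1,"y":0,"z":-0.03,"twist":0},{"fingers":1,"x":3.8,"y":0,"z":-0.03,"twist":0},{"fingers":1,"x":4.4,"y":0,"z":-0.03,"twist":0},{"fingers":1,"x":4.8,"y":0,"z":-0.03,"twist":0},{"fingers":1,"x":5,"y":0,"z":-0.03,"twist":0},{"fingers":1,"x":5,"y":0,"z":-0.03,"twist":0},{"fingers":1,"x":5,"y":0,"z":-0.03,"twist":0}]' 25
python3 -m creep '[{"fingers":0.7},{"fingers":0.62},{"fingers":0.5},{"fingers":0.5},{"fingers":0.5},{"fingers":0.5},{"fingers":0.5},{"fingers":0.5},{"fingers":0.5},{"fingers":0.5}]' 25
```

```text
time: 3.03
position: [0.637, -0.1065, 0.0231]
tool_rot: [0.919, 1.367, -0.92]
ft_force: [0.5, 0.1, 0.3]
grip_width: 1.001$[0]: bad value
```

```bash
python3 -m creep '[{"fingers":0.7,"x":0,"y":0,"z":0,"twist":0},{"fingers":0.62,"x":0,"y":0,"z":0,"twist":0},{"fingers":0.5,"x":0,"y":0,"z":0,"twist":0},{"fingers":0.4,"x":0,"y":0,"z":0,"twist":0},{"fingers":0.4,"x":0,"y":0,"z":0,"twist":0},{"fingers":0.4,"x":0,"y":0,"z":0,"twist":0},{"fingers":0.4,"x":0,"y":0,"z":0,"twist":0},{"fingers":0.4,"x":0,"y":0,"z":0,"twist":0}]' 25
```

```text
time: 3.7
position: [0.637, -0.1051, 0.0227]
tool_rot: [0.918, 1.368, -0.918]
ft_force: [-1.5, 1.0, 1.1]
grip_width: 0.595
```

```bash
python3 -m creep '[{"fingers":0.4,"x":-0.1,"y":0,"z":0,"twist":0},{"fingers":0.4,"x":-0.3,"y":0,"z":0,"twist":0},{"fingers":0.4,"x":-0.7,"y":0,"z":0,"twist":0},{"fingers":0.4,"x":-1.2,"y":0,"z":0,"twist":0},{"fingers":0.4,"x":-1.8,"y":0,"z":0,"twist":0},{"fingers":0.4,"x":-2.4,"y":0,"z":0,"twist":0},{"fingers":0.4,"x":-3,"y":0,"z":0,"twist":0},{"fingers":0.4,"x":-3.5,"y":0,"z":0,"twist":0},{"fingers":0.4,"x":-3.75,"y":0,"z":0,"twist":0},{"fingers":0.4,"x":-3.75,"y":0,"z":0,"twist":0},{"fingers":0.4,"x":-3.75,"y":0,"z":0,"twist":0}]' 25
python3 - <<'E'
from h import *
s=telemetry.get_state();p=s["position"];print(p,s["ft_force"],s["grip_width"],s["time"])
zt=p[2]-.0227+.056
for n in ["wrist","scene"]:
    im=viewer.get_image(n);cv2.imwrite(f"pics/c_{n}.png",im["pixels"][...,::-1])
    P=cloud(im);m=mask(im,'blue');c=biggest(m);mm=np.zeros_like(m);cv2.drawContours(mm,[c],-1,255,-1)
    q=P[mm>0];k=(q[:,2]>zt-.012)&(q[:,2]<zt+.01);print(n,cv2.boundingRect(c),q[k].mean(0),k.sum(),np.percentile(q[:,2],[2,50,98]),zt)
E
```

```text
time: 4.62
position: [0.6367, -0.1053, 0.1722]
tool_rot: [0.918, 1.369, -0.919]
ft_force: [-0.3, 0.1, -3.4]
grip_width: 0.593
[ 0.63673202 -0.10525667  0.17216807] [-0.25749159  0.08285947 -3.44094902] 0.5927009641740013 4.6167
wrist (201, 159, 120, 100) [ 0.65250283 -0.09858943  0.20357602] 2562 [0.00039519 0.16217069 0.20603961] 0.20546807198518602
scene (262, 242, 27, 12) [nan nan nan] 0 [0.15073869 0.15251826 0.15427124] 0.20546807198518602<stdin>:7: RuntimeWarning: Mean of empty slice.
  ret = um.true_divide(
```

View pics/c_wrist.png

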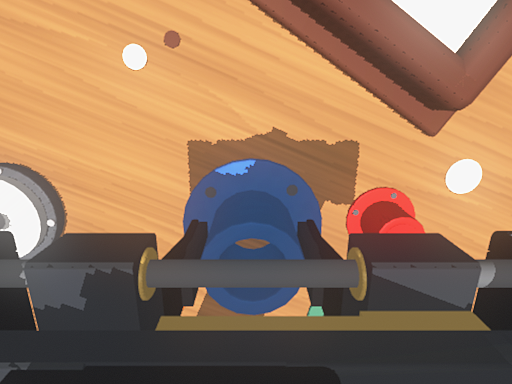

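View pics/c_scene.png

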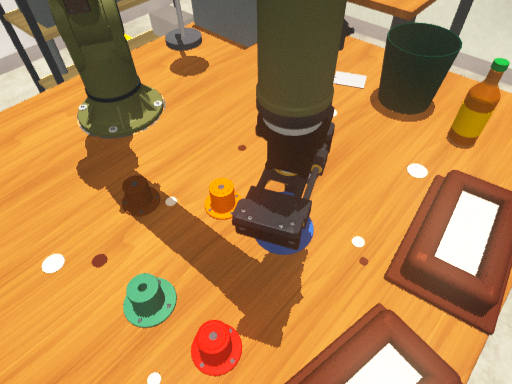

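The hub hangs level, with its flange at (253,195) in the wrist view. Now I'll carry it over the spindle.

```bash
python3 -m creep '[{"fingers":0.4,"x":0,"y":-0.05,"z":-0.2,"twist":0},{"fingers":0.4,"x":0,"y":-0.1,"z":-0.6,"twist":0},{"fingers":0.4,"x":0,"y":-0.2,"z":-1.2,"twist":0},{"fingers":0.4,"x":0,"y":-0.3,"z":-1.9,"twist":0},{"fingers":0.4,"x":0,"y":-0.45,"z":-2.6,"twist":0},{"fingers":0.4,"x":0,"y":-0.57,"z":-3.3,"twist":0},{"fingers":0.4,"x":0,"y":-0.69,"z":-4,"twist":0},{"fingers":0.4,"x":0,"y":-0.81,"z":-4.7,"twist":0},{"fingers":0.4,"x":0,"y":-0.93,"z":-5.4,"twist":0},{"fingers":0.4,"x":0,"y":-1.03,"z":-6,"twist":0},{"fingers":0.4,"x":0,"y":-1.12,"z":-6.5,"twist":0},{"fingers":0.4,"x":0,"y":-1.17,"z":-6.8,"twist":0},{"fingers":0.4,"x":0,"y":-1.19,"z":-6.91,"twist":0},{"fingers":0.4,"x":0,"y":-1.19,"z":-6.91,"twist":0},{"fingers":0.4,"x":0,"y":-1.19,"z":-6.91,"twist":0},{"fingers":0.4,"x":0,"y":-1.19,"z":-6.91,"twist":0}]' 25
python3 - <<'E'
from h import *
s=telemetry.get_state();p=s["position"];print(p,s["ft_force"],s["grip_width"],s["time"])
for n in ["wrist","top"]:
    im=viewer.get_image(n);a=im["pixels"][...,::-1]
    if n=="wrist": np.save("w1.npy",im,allow_pickle=True);a=cv2.resize(a[120:350,130:370],(720,590)[:1]+(600,) if 0 else (626,600),interpolation=cv2.INTER_CUBIC)
    cv2.imwrite(f"pics/d_{n}.png",a)
im=viewer.get_image("scene");cv2.imwrite("pics/d_scene.png",cv2.resize(im["pixels"][80:230,200:400,::-1],(800,600),interpolation=cv2.INTER_CUBIC))
E
```

```text
time: 6.05
position: [0.4889, 0.1309, 0.1723]
tool_rot: [0.92, 1.367, -0.92]
ft_force: [0.4, 0.6, -4.0]
grip_width: 0.595
[0.4888927  0.13089693 0.17229038] [ 0.38884777  0.64210096 -3.95026209] 0.594992329394219 6.05
```

View pics/d_wrist.png

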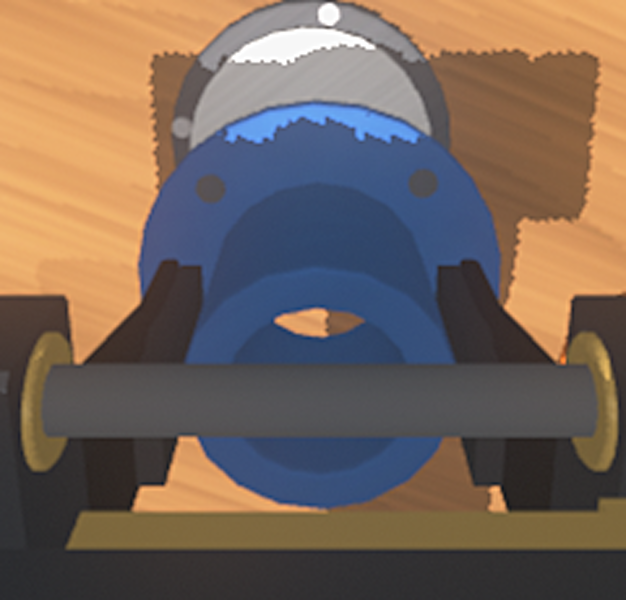

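View pics/d_scene.png

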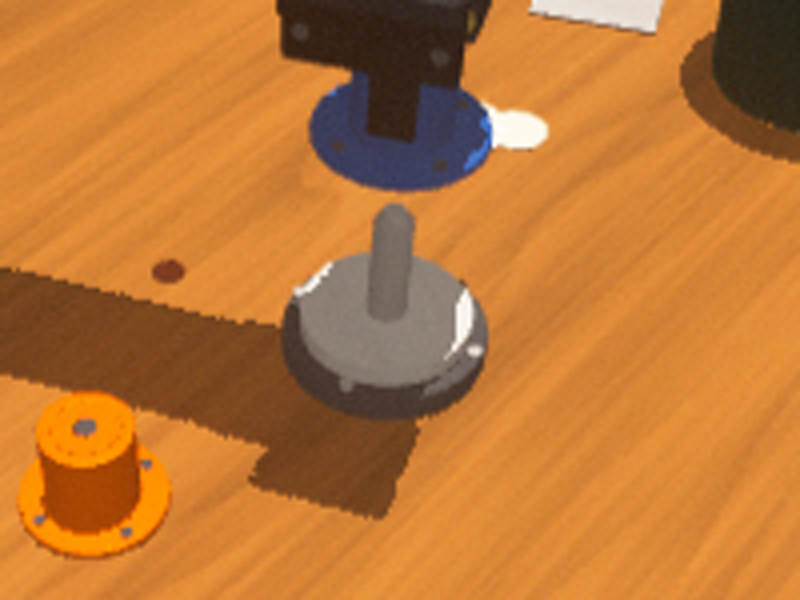

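View pics/d_top.png

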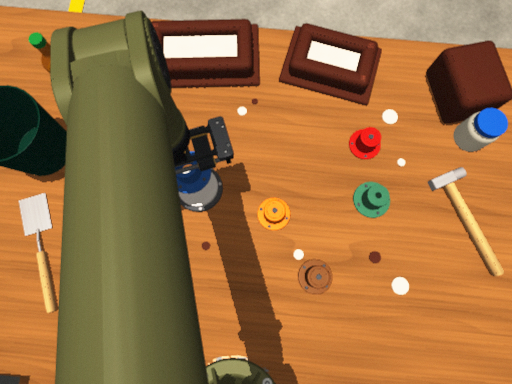

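```bash
cat > rel.py <<'E'
from h import *
def arcfit(im,m,z,r,c0,tol=.006):
    c=biggest(m);wp=plane(im,c,z);c=np.array(c0)
    for _ in range(6):
        k=abs(np.hypot(*(wp[:,:2]-c).T)-r)<tol
        # outward boundary only
        s=least_squares(lambda q:np.hypot(*(wp[k,:2]-q).T)-r,c,loss='soft_l1',f_scale=.0007);c=s.x;tol=max(tol*.7,.002)
    return c.round(4),int(k.sum()),np.abs(s.fun).mean().round(5)
E
python3 - <<'E'
from rel import *
s=telemetry.get_state();p=s["position"];zb=p[2]-.0227
for n in ["scene","wrist"]:
    im=viewer.get_image(n)
    m=mask(im,'blue')
    print(n,"hub flange(bottom edge z)",arcfit(im,m,zb+.003,.045,p[:2],.01),p[:2])
    P=cloud(im);z=P[...,2]
    k=(z>.0262)&(z<.0345)&(np.hypot(P[...,0]-.489,P[...,1]-.131)<.054)
    m=k.astype(np.uint8)*255
    print("  seat",arcfit(im,m,.030,.048,(.489,.131),.008), cv2.boundingRect(biggest(m)))
    if n=="scene":
        for lo in (.04,.06,.08):
            k=(z>lo)&(z<lo+.015)&(np.hypot(P[...,0]-.489,P[...,1]-.131)<.03);q=P[k]
            v=q[:,:2].mean(0)-im["xyz"][:2];v/=np.linalg.norm(v);print("  spindle surf",q.mean(0).round(4),"axis",circ(q,.011)[0].round(4))
        k=(z>.094)&(z<.102)&(np.hypot(P[...,0]-.489,P[...,1]-.131)<.03);vv,uu=np.nonzero(k);print("  tip",plane(im,[[uu.mean(),vv.mean()]],.0985))
E
```

```text
scene hub flange(bottom edge z) (array([0.4867, 0.1282]), 21, np.float64(0.00072)) [0.48870179 0.1314361 ]
  seat (array([0.4885, 0.1304]), 86, np.float64(0.00094)) (275, 143, 43, 31)
  spindle surf [0.4919 0.126  0.0473] axis [0.487  0.1333]
  spindle surf [0.4921 0.126  0.0675] axis [0.4869 0.1333]
  spindle surf [0.4912 0.127  0.0888] axis [0.4867 0.1337]
  tip [[0.48984016 0.12989833 0.0985    ]]
wrist hub flange(bottom edge z) (array([0.4862, 0.132 ]), 150, np.float64(0.00026)) [0.48870179 0.1314361 ]
  seat (array([0.486 , 0.1334]), 126, np.float64(0.00035)) (204, 131, 92, 46)
```

The hub is within about 2 mm of the spindle axis, against 6 mm of play. I'll make a small correction and lower it.

```bash
python3 -m creep '[{"fingers":0.4,"x":0.1,"y":0.03,"z":-0.03,"twist":0},{"fingers":0.4,"x":0.3,"y":0.03,"z":-0.03,"twist":0},{"fingers":0.4,"x":0.5,"y":0.03,"z":-0.03,"twist":0},{"fingers":0.4,"x":0.7,"y":0.03,"z":-0.03,"twist":0},{"fingers":0.4,"x":0.9,"y":0.03,"z":-0.03,"twist":0},{"fingers":0.4,"x":1.1,"y":0.03,"z":-0.03,"twist":0},{"fingers":0.4,"x":1.3,"y":0.03,"z":-0.03,"twist":0},{"fingers":0.4,"x":1.5,"y":0.03,"z":-0.03,"twist":0},{"fingers":0.4,"x":1.7,"y":0.03,"z":-0.03,"twist":0},{"fingers":0.4,"x":1.7,"y":0.03,"z":-0.03,"twist":0}]' 25
python3 -m creep '[{"fingers":0.4,"x":0.2,"y":0,"z":0,"twist":0},{"fingers":0.4,"x":0.4,"y":0,"z":0,"twist":0},{"fingers":0.4,"x":0.6,"y":0,"z":0,"twist":0},{"fingers":0.4,"x":0.8,"y":0,"z":0,"twist":0},{"fingers":0.4,"x":0.95,"y":0,"z":0,"twist":0},{"fingers":0.4,"x":1.05,"y":0,"z":0,"twist":0},{"fingers":0.4,"x":1.1,"y":0,"z":0,"twist":0},{"fingers":0.4,"x":1.15,"y":0,"z":0,"twist":0},{"fingers":0.4,"x":1.2,"y":0,"z":0,"twist":0},{"fingers":0.4,"x":1.2,"y":0,"z":0,"twist":0}]' 25
```

```text
time: 7.13
position: [0.4875, 0.1337, 0.1025]
tool_rot: [0.917, 1.371, -0.92]
ft_force: [-1.1, -0.1, -3.5]
grip_width: 0.596
time: 7.97
position: [0.4888, 0.1341, 0.0564]
tool_rot: [0.918, 1.368, -0.918]
ft_force: [-0.6, -0.2, -3.6]
grip_width: 0.597
```

```bash
python3 -m creep '[{"fingers":0.4,"x":0.02,"y":0,"z":0,"twist":0},{"fingers":0.4,"x":0.05,"y":0,"z":0,"twist":0},{"fingers":0.4,"x":0.07,"y":0,"z":0,"twist":0},{"fingers":0.4,"x":0.07,"y":0,"z":0,"twist":0},{"fingers":0.4,"x":0.07,"y":0,"z":0,"twist":0}]' 25
python3 -m creep '[{"fingers":0.4,"x":0.02,"y":0,"z":0,"twist":0},{"fingers":0.4,"x":0.03,"y":0,"z":0,"twist":0},{"fingers":0.4,"x":0.03,"y":0,"z":0,"twist":0},{"fingers":0.4,"x":0.03,"y":0,"z":0,"twist":0}]' 25
```

```text
time: 8.38
position: [0.4888, 0.1341, 0.0537]
tool_rot: [0.918, 1.368, -0.918]
ft_force: [-0.2, -0.2, -3.3]
grip_width: 0.597
time: 8.72
position: [0.4889, 0.1341, 0.0527]
tool_rot: [0.918, 1.368, -0.918]
ft_force: [0.3, 0.5, -1.0]
grip_width: 0.596
```

```bash
python3 -m creep '[{"fingers":0.4,"x":0.02,"y":0,"z":0,"twist":0},{"fingers":0.4,"x":0.03,"y":0,"z":0,"twist":0},{"fingers":0.4,"x":0.03,"y":0,"z":0,"twist":0},{"fingers":0.4,"x":0.03,"y":0,"z":0,"twist":0}]' 25
```

```text
time: 9.05
position: [0.489, 0.1341, 0.0526]
tool_rot: [0.918, 1.368, -0.919]
ft_force: [-4.1, -0.9, 8.1]
grip_width: 0.593
```

The hub is seated, with about 8 N of contact force. Next I'll let go, retreat upward and look.

```bash
python3 -m creep '[{"fingers":0.62,"x":0,"y":0,"z":0,"twist":0},{"fingers":0.7,"x":0,"y":0,"z":0,"twist":0},{"fingers":0.8,"x":0,"y":0,"z":0,"twist":0},{"fingers":1,"x":0,"y":0,"z":0,"twist":0},{"fingers":1,"x":0,"y":0,"z":0,"twist":0},{"fingers":1,"x":0,"y":0,"z":0,"twist":0},{"fingers":1,"x":0,"y":0,"z":0,"twist":0}]' 25
python3 -m creep '[{"fingers":1,"x":-0.2,"y":0,"z":0,"twist":0},{"fingers":1,"x":-0.6,"y":0,"z":0,"twist":0},{"fingers":1,"x":-1.2,"y":0,"z":0,"twist":0},{"fingers":1,"x":-1.9,"y":0,"z":0,"twist":0},{"fingers":1,"x":-2.6,"y":0,"z":0,"twist":0},{"fingers":1,"x":-3.3,"y":0,"z":0,"twist":0},{"fingers":1,"x":-3.8,"y":0,"z":0,"twist":0},{"fingers":1,"x":-4,"y":0,"z":0,"twist":0},{"fingers":1,"x":-4,"y":0,"z":0,"twist":0}]' 25
python3 - <<'E'
from h import *
for n in ["scene","wrist"]:
    im=viewer.get_image(n);P=cloud(im);m=mask(im,'blue');c=biggest(m);mm=np.zeros_like(m);cv2.drawContours(mm,[c],-1,255,-1)
    q=P[mm>0];print(n,cv2.boundingRect(c),np.percentile(q[:,2],[2,30,70,95]))
    if n=="wrist": 
        k=(mm>0)&(P[...,2]>.079)&(P[...,2]<.093);cc=biggest(k.astype(np.uint8)*255);print(circ(plane(im,cc,.086)))
    a=im["pixels"][...,::-1]
    cv2.imwrite(f"pics/e_{n}.png",cv2.resize(a[80:230,200:400],(800,600),interpolation=cv2.INTER_CUBIC) if n=="scene" else a)
E
```

```text
time: 9.63
position: [0.4888, 0.1341, 0.0513]
tool_rot: [0.918, 1.368, -0.918]
ft_force: [-0.2, 0.2, 0.2]
grip_width: 0.964
time: 10.38
position: [0.4901, 0.1346, 0.2137]
tool_rot: [0.92, 1.365, -0.915]
ft_force: [0.8, -0.1, 0.1]
grip_width: 0.998
scene (309, 151, 8, 17) [0.03278876 0.03388696 0.03487458 0.03562107]
wrist (228, 132, 63, 72) [0.03442044 0.03587481 0.08493423 0.08670883]
(array([0.49234959, 0.1323902 ]), np.float64(0.019606940929090107), np.float64(0.0031938897749981985))
```

View pics/e_scene.png

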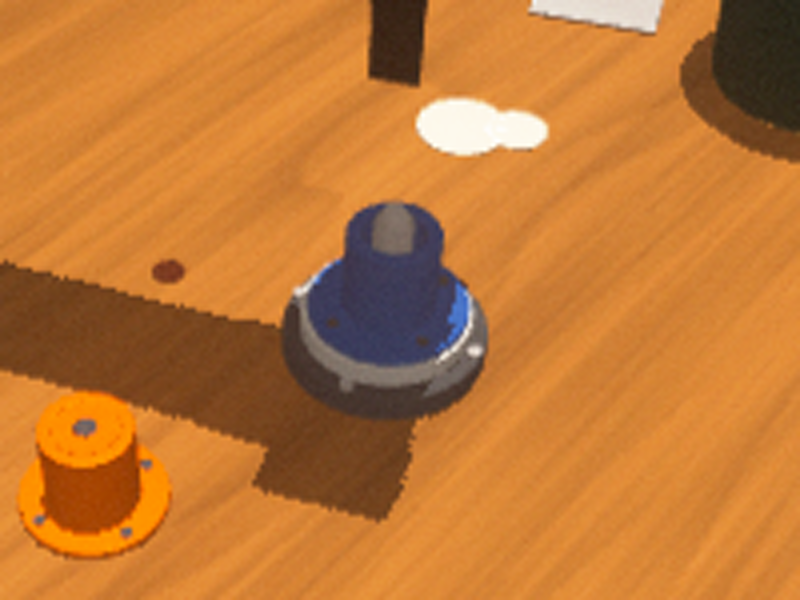

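View pics/e_wrist.png

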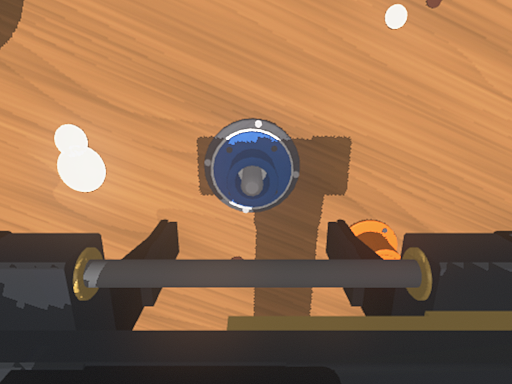

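The scene crop shows the hub flat on the seat, with its flange at (390,320) and the spindle tip showing inside the bore at (395,225). Depth puts the flange top at z=0.0355 and the hub top at 0.086, so it is fully home. Next is the orange cap.

```bash
python3 - <<'E'
from h import *
im=viewer.get_image("wrist");P=cloud(im);z=P[...,2];k=(z>.0955)&(z<.105)&(np.hypot(P[...,0]-.489,P[...,1]-.132)<.03);v,u=np.nonzero(k);print("tip",len(u),plane(im,[[u.mean(),v.mean()]],.0995),telemetry.get_state()["position"])
E
python3 -m creep '[{"fingers":1,"x":0,"y":-0.1,"z":0.15,"twist":0},{"fingers":1,"x":0,"y":-0.4,"z":0.5,"twist":0},{"fingers":1,"x":0,"y":-0.8,"z":1.1,"twist":0},{"fingers":1,"x":0,"y":-1.25,"z":1.7,"twist":0},{"fingers":1,"x":0,"y":-1.7,"z":2.3,"twist":0},{"fingers":1,"x":0,"y":-2.1,"z":2.9,"twist":0},{"fingers":1,"x":0,"y":-2.5,"z":3.4,"twist":0},{"fingers":1,"x":0,"y":-2.75,"z":3.8,"twist":0},{"fingers":1,"x":0,"y":-2.84,"z":3.9,"twist":0},{"fingers":1,"x":0,"y":-2.84,"z":3.9,"twist":0},{"fingers":1,"x":0,"y":-2.84,"z":3.9,"twist":0},{"fingers":1,"x":0,"y":-2.84,"z":3.9,"twist":0}]' 25
python3 - <<'E'
from h import *
s=telemetry.get_state();p=s["position"];print(p,R.from_rotvec(s["tool_rot"]).as_matrix().round(4))
im=viewer.get_image("wrist");cv2.imwrite("pics/f_wrist.png",im["pixels"][...,::-1])
P=cloud(im);z=P[...,2]
k=(z>.049)&(z<.064)&(np.hypot(P[...,0]-.443,P[...,1]+.0533)<.045);m=k.astype(np.uint8)*255
c=biggest(m);wp=plane(im,c,.056);print(circ(wp),circ(wp,.025),cv2.boundingRect(c))
E
```

```text
tip 247 [[0.48764475 0.13413952 0.0995    ]] [0.48793141 0.13377799 0.20985077]
time: 11.53
position: [0.443, -0.0517, 0.211]
tool_rot: [0.917, 1.37, -0.916]
ft_force: [0.2, 0.7, -0.2]
grip_width: 1.006
[ 0.44295389 -0.05171387  0.21101127] [[-5.000e-04  9.245e-01  3.812e-01]
 [ 6.000e-04  3.812e-01 -9.245e-01]
 [-1.000e+00 -2.000e-04 -8.000e-04]]
(array([ 0.44197473, -0.05277157]), np.float64(0.024341150258485367), np.float64(0.0003924424961182081)) (array([ 0.44196565, -0.05277029]), 0.025, np.float64(0.0007700452369473346)) (231, 152, 46, 46)
```

View pics/f_wrist.png

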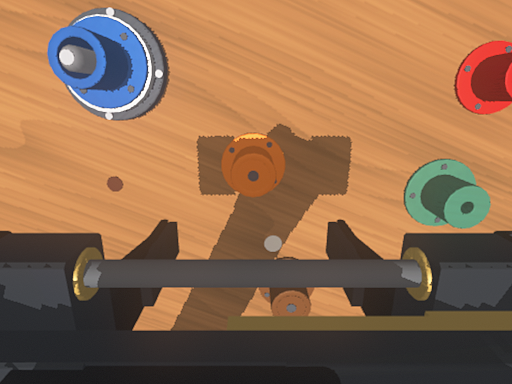

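In the wrist view the cap at (253,165) is the orange one, in shadow. It matches the top-view position; the brown one is at (291,290). I'll descend and grip it.

```bash
python3 -m creep '[{"fingers":1,"x":0.4,"y":-0.03,"z":0.015,"twist":0},{"fingers":1,"x":1,"y":-0.03,"z":0.015,"twist":0},{"fingers":1,"x":1.7,"y":-0.03,"z":0.015,"twist":0},{"fingers":1,"x":2.4,"y":-0.03,"z":0.015,"twist":0},{"fingers":1,"x":3.1,"y":-0.03,"z":0.015,"twist":0},{"fingers":1,"x":3.8,"y":-0.03,"z":0.015,"twist":0},{"fingers":1,"x":4.3,"y":-0.03,"z":0.015,"twist":0},{"fingers":1,"x":4.6,"y":-0.03,"z":0.015,"twist":0},{"fingers":1,"x":4.7,"y":-0.03,"z":0.015,"twist":0},{"fingers":1,"x":4.7,"y":-0.03,"z":0.015,"twist":0},{"fingers":1,"x":4.7,"y":-0.03,"z":0.015,"twist":0}]' 20
python3 -m creep '[{"fingers":0.7,"x":0,"y":0,"z":0,"twist":0},{"fingers":0.62,"x":0,"y":0,"z":0,"twist":0},{"fingers":0.5,"x":0,"y":0,"z":0,"twist":0},{"fingers":0.4,"x":0,"y":0,"z":0,"twist":0},{"fingers":0.4,"x":0,"y":0,"z":0,"twist":0},{"fingers":0.4,"x":0,"y":0,"z":0,"twist":0},{"fingers":0.4,"x":0,"y":0,"z":0,"twist":0},{"fingers":0.4,"x":0,"y":0,"z":0,"twist":0}]' 20
```

```text
time: 12.5
position: [0.4426, -0.0537, 0.0239]
tool_rot: [0.918, 1.368, -0.917]
ft_force: [0.7, -0.1, 0.6]
grip_width: 1.004
time: 13.17
position: [0.4419, -0.0542, 0.0234]
tool_rot: [0.918, 1.369, -0.918]
ft_force: [-1.0, -1.0, 1.7]
grip_width: 0.571
```

```bash
python3 -m creep '[{"fingers":0.4,"x":-0.1,"y":0,"z":0,"twist":0},{"fingers":0.4,"x":-0.3,"y":0,"z":0,"twist":0},{"fingers":0.4,"x":-0.7,"y":0,"z":0,"twist":0},{"fingers":0.4,"x":-1.2,"y":0,"z":0,"twist":0},{"fingers":0.4,"x":-1.8,"y":0,"z":0,"twist":0},{"fingers":0.4,"x":-2.4,"y":0,"z":0,"twist":0},{"fingers":0.4,"x":-3,"y":0,"z":0,"twist":0},{"fingers":0.4,"x":-3.5,"y":0,"z":0,"twist":0},{"fingers":0.4,"x":-3.75,"y":0,"z":0,"twist":0},{"fingers":0.4,"x":-3.75,"y":0,"z":0,"twist":0}]' 20
python3 -m creep '[{"fingers":0.4,"x":0,"y":0.1,"z":-0.15,"twist":0},{"fingers":0.4,"x":0,"y":0.4,"z":-0.5,"twist":0},{"fingers":0.4,"x":0,"y":0.8,"z":-1.1,"twist":0},{"fingers":0.4,"x":0,"y":1.25,"z":-1.7,"twist":0},{"fingers":0.4,"x":0,"y":1.7,"z":-2.3,"twist":0},{"fingers":0.4,"x":0,"y":2.1,"z":-2.9,"twist":0},{"fingers":0.4,"x":0,"y":2.5,"z":-3.4,"twist":0},{"fingers":0.4,"x":0,"y":2.75,"z":-3.75,"twist":0},{"fingers":0.4,"x":0,"y":2.82,"z":-3.88,"twist":0},{"fingers":0.4,"x":0,"y":2.82,"z":-3.88,"twist":0},{"fingers":0.4,"x":0,"y":2.82,"z":-3.88,"twist":0},{"fingers":0.4,"x":0,"y":2.82,"z":-3.88,"twist":0}]' 20
python3 - <<'E'
from rel import *
s=telemetry.get_state();p=s["position"];zb=p[2]-.0234;print(p,zb,s["ft_force"])
for n in ["scene","wrist"]:
    im=viewer.get_image(n)
    m=mask(im,'orange')|cv2.inRange(cv2.cvtColor(im["pixels"],cv2.COLOR_RGB2HSV),(5,190,60),(19,255,255))
    P=cloud(im);z=P[...,2];near=np.hypot(P[...,0]-.488,P[...,1]-.133)<.06
    m=((m>0)&near&(z>zb-.01)).astype(np.uint8)*255
    print(n,"cap",arcfit(im,m,zb+.003,.040,p[:2],.01))
    k=(z>.0262)&(z<.0345)&(np.hypot(P[...,0]-.489,P[...,1]-.131)<.054)
    print("  seat",arcfit(im,k.astype(np.uint8)*255,.030,.048,(.489,.131),.008))
    hb=mask(im,'blue');print("  hub flange",arcfit(im,hb,.0345,.045,(.488,.133),.008))
    a=im["pixels"][...,::-1];cv2.imwrite(f"pics/g_{n}.png",cv2.resize(a[80:230,200:400],(800,600),interpolation=cv2.INTER_CUBIC) if n=="scene" else a)
E
```

```text
time: 14.0
position: [0.4436, -0.0546, 0.1759]
tool_rot: [0.919, 1.363, -0.916]
ft_force: [0.6, -0.3, -2.2]
grip_width: 0.57
time: 15.0
position: [0.487, 0.1303, 0.1725]
tool_rot: [0.918, 1.368, -0.921]
ft_force: [-0.4, -0.6, -1.8]
grip_width: 0.569
[0.48698905 0.13025397 0.17252182] 0.14912182466773247 [-0.40719264 -0.60280614 -1.83807823]
scene cap (array([0.4886, 0.127 ]), 77, np.float64(0.00079))
  seat (array([0.4882, 0.131 ]), 73, np.float64(0.001))
  hub flange (array([0.487 , 0.1305]), 18, np.float64(0.00041))
wrist cap (array([0.4867, 0.1327]), 94, np.float64(0.00073))
  seat (array([0.4848, 0.1331]), 261, np.float64(0.00095))
  hub flange (array([0.4865, 0.1336]), 69, np.float64(0.0004))
```

View pics/g_scene.png

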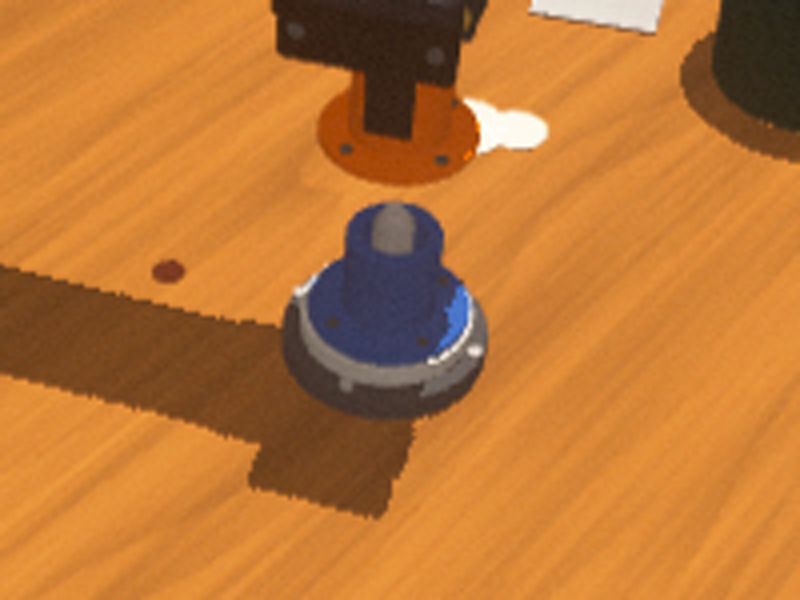

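View pics/g_wrist.png

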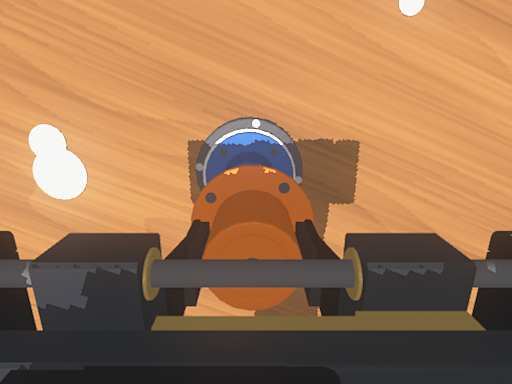

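```bash
python3 -m creep '[{"fingers":0.4,"x":0.1,"y":0.03,"z":-0.04,"twist":0},{"fingers":0.4,"x":0.3,"y":0.03,"z":-0.04,"twist":0},{"fingers":0.4,"x":0.5,"y":0.03,"z":-0.04,"twist":0},{"fingers":0.4,"x":0.7,"y":0.03,"z":-0.04,"twist":0},{"fingers":0.4,"x":0.85,"y":0.03,"z":-0.04,"twist":0},{"fingers":0.4,"x":0.95,"y":0.03,"z":-0.04,"twist":0},{"fingers":0.4,"x":1,"y":0.03,"z":-0.04,"twist":0},{"fingers":0.4,"x":1,"y":0.03,"z":-0.04,"twist":0},{"fingers":0.4,"x":1,"y":0.03,"z":-0.04,"twist":0}]' 20
python3 - <<'E'
from rel import *
s=telemetry.get_state();p=s["position"];zb=p[2]-.0234;print(p,zb,s["ft_force"])
im=viewer.get_image("scene")
m=cv2.inRange(cv2.cvtColor(im["pixels"],cv2.COLOR_RGB2HSV),(5,190,60),(19,255,255))
P=cloud(im);z=P[...,2];near=np.hypot(P[...,0]-.488,P[...,1]-.133)<.06
m=((m>0)&near&(z>zb-.01)).astype(np.uint8)*255
print("cap",arcfit(im,m,zb+.003,.040,p[:2],.01))
a=im["pixels"][...,::-1];cv2.imwrite("pics/h_scene.png",cv2.resize(a[80:230,200:400],(800,600),interpolation=cv2.INTER_CUBIC))
E
```

```text
time: 15.85
position: [0.4881, 0.1341, 0.1334]
tool_rot: [0.918, 1.368, -0.918]
ft_force: [0.5, 0.0, -1.6]
grip_width: 0.569
[0.48813715 0.13406352 0.13339907] 0.10999907430936018 [ 0.48495306  0.02331286 -1.60121729]
cap (array([0.489, 0.132]), 68, np.float64(0.00072))
```

View pics/h_scene.png

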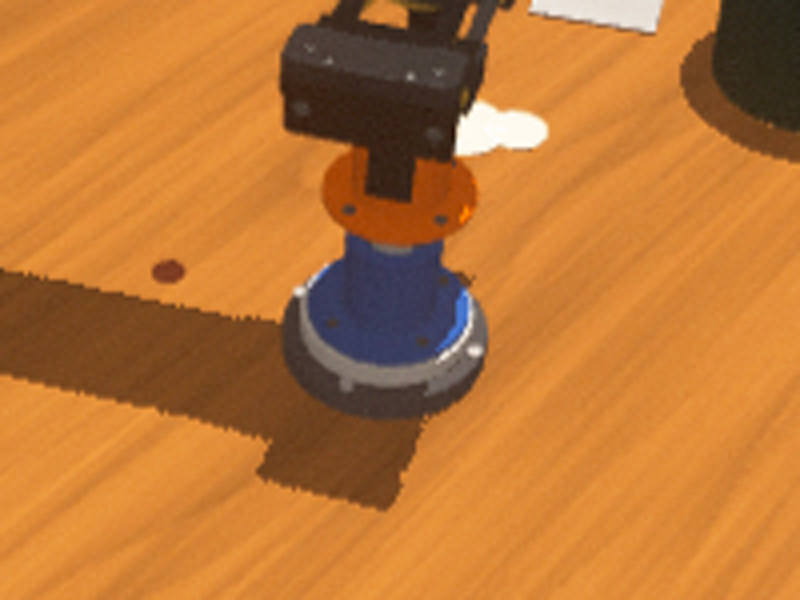

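The cap at (400,195) is centred over the hub to within about 2 mm. I'll lower it slowly.

```bash
python3 -m creep '[{"fingers":0.4,"x":0.05,"y":0,"z":0,"twist":0},{"fingers":0.4,"x":0.12,"y":0,"z":0,"twist":0},{"fingers":0.4,"x":0.2,"y":0,"z":0,"twist":0},{"fingers":0.4,"x":0.28,"y":0,"z":0,"twist":0},{"fingers":0.4,"x":0.36,"y":0,"z":0,"twist":0},{"fingers":0.4,"x":0.44,"y":0,"z":0,"twist":0},{"fingers":0.4,"x":0.5,"y":0,"z":0,"twist":0},{"fingers":0.4,"x":0.52,"y":0,"z":0,"twist":0},{"fingers":0.4,"x":0.52,"y":0,"z":0,"twist":0},{"fingers":0.4,"x":0.52,"y":0,"z":0,"twist":0}]' 20
python3 -m creep '[{"fingers":0.4,"x":0.02,"y":0,"z":0,"twist":0},{"fingers":0.4,"x":0.04,"y":0,"z":0,"twist":0},{"fingers":0.4,"x":0.04,"y":0,"z":0,"twist":0},{"fingers":0.4,"x":0.04,"y":0,"z":0,"twist":0}]' 20
```

```text
time: 16.73
position: [0.488, 0.134, 0.1125]
tool_rot: [0.918, 1.368, -0.918]
ft_force: [0.4, -0.6, -1.2]
grip_width: 0.566
time: 17.07
position: [0.488, 0.1339, 0.1109]
tool_rot: [0.918, 1.368, -0.918]
ft_force: [-0.5, 0.5, -2.5]
grip_width: 0.57
```

```bash
python3 -m creep '[{"fingers":0.4,"x":0.02,"y":0,"z":0,"twist":0},{"fingers":0.4,"x":0.03,"y":0,"z":0,"twist":0},{"fingers":0.4,"x":0.03,"y":0,"z":0,"twist":0},{"fingers":0.4,"x":0.03,"y":0,"z":0,"twist":0}]' 20
python3 -m creep '[{"fingers":0.4,"x":0.02,"y":0,"z":0,"twist":0},{"fingers":0.4,"x":0.02,"y":0,"z":0,"twist":0},{"fingers":0.4,"x":0.02,"y":0,"z":0,"twist":0}]' 20
```

```text
time: 17.4
position: [0.488, 0.1339, 0.1097]
tool_rot: [0.918, 1.368, -0.918]
ft_force: [0.6, -0.4, -2.0]
grip_width: 0.567
time: 17.65
position: [0.4881, 0.134, 0.1095]
tool_rot: [0.918, 1.368, -0.918]
ft_force: [-1.9, -1.2, 4.3]
grip_width: 0.572
```

Contact came at the expected height (4 N at TCP z 0.1095). Next I'll release, rise and check.

```bash
python3 -m creep '[{"fingers":0.6,"x":0,"y":0,"z":0,"twist":0},{"fingers":0.7,"x":0,"y":0,"z":0,"twist":0},{"fingers":0.8,"x":0,"y":0,"z":0,"twist":0},{"fingers":1,"x":0,"y":0,"z":0,"twist":0},{"fingers":1,"x":0,"y":0,"z":0,"twist":0},{"fingers":1,"x":0,"y":0,"z":0,"twist":0},{"fingers":1,"x":0,"y":0,"z":0,"twist":0}]' 20
python3 -m creep '[{"fingers":1,"x":-0.1,"y":0,"z":0,"twist":0},{"fingers":1,"x":-0.4,"y":0,"z":0,"twist":0},{"fingers":1,"x":-0.9,"y":0,"z":0,"twist":0},{"fingers":1,"x":-1.5,"y":0,"z":0,"twist":0},{"fingers":1,"x":-2.1,"y":0,"z":0,"twist":0},{"fingers":1,"x":-2.7,"y":0,"z":0,"twist":0},{"fingers":1,"x":-3.2,"y":0,"z":0,"twist":0},{"fingers":1,"x":-3.5,"y":0,"z":0,"twist":0},{"fingers":1,"x":-3.5,"y":0,"z":0,"twist":0},{"fingers":1,"x":-3.5,"y":0,"z":0,"twist":0}]' 20
python3 - <<'E'
from rel import *
print(telemetry.get_state()["ft_force"])
for n in ["scene","wrist"]:
    im=viewer.get_image(n);P=cloud(im);z=P[...,2]
    hv=cv2.inRange(cv2.cvtColor(im["pixels"],cv2.COLOR_RGB2HSV),(5,190,60),(19,255,255))
    near=(np.hypot(P[...,0]-.488,P[...,1]-.133)<.06)&(hv>0)
    a_=P[near&(z>.133)&(z<.16)];b=P[near&(z>.082)&(z<.105)&(np.hypot(P[...,0]-.488,P[...,1]-.133)>.029)]
    for t,q in (("top",a_),("flange",b)):
        if len(q)>20:
            A=np.c_[q[:,:2]-q[:,:2].mean(0),np.ones(len(q))];f=np.linalg.lstsq(A,q[:,2],rcond=None)[0];print(n,t,len(q),q.mean(0).round(4),"slope",f[:2].round(3))
    m=(near&(z>.08)).astype(np.uint8)*255;print(" cap flange",arcfit(im,m,.089,.04,(.488,.133),.01))
    g=mask(im,'green');
    a=im["pixels"][...,::-1];cv2.imwrite(f"pics/i_{n}.png",a if n=="wrist" else cv2.resize(a[60:210,200:400],(800,600),interpolation=cv2.INTER_CUBIC))
    if n=="scene": print(" green bbox",cv2.boundingRect(biggest(g)))
E
```

```text
time: 18.23
position: [0.488, 0.134, 0.1089]
tool_rot: [0.918, 1.368, -0.918]
ft_force: [-0.1, -1.5, -0.1]
grip_width: 0.956
time: 19.07
position: [0.4882, 0.134, 0.2493]
tool_rot: [0.918, 1.367, -0.918]
ft_force: [0.5, -0.0, -0.5]
grip_width: 1.005
[ 0.46489254 -0.04045465 -0.48567868]
scene top 347 [0.4912 0.1286 0.1394] slope [-0.037  0.048]
scene flange 296 [0.498  0.1205 0.0898] slope [-0.007  0.007]
 cap flange (array([0.4889, 0.1324]), 68, np.float64(0.00074))
 green bbox (124, 274, 52, 53)
wrist top 1144 [0.4843 0.1299 0.142 ] slope [ 0.002 -0.001]
wrist flange 279 [0.4943 0.1238 0.0918] slope [-0.014 -0.013]
 cap flange (array([0.4859, 0.1354]), 114, np.float64(0.00065))
```

View pics/i_scene.png

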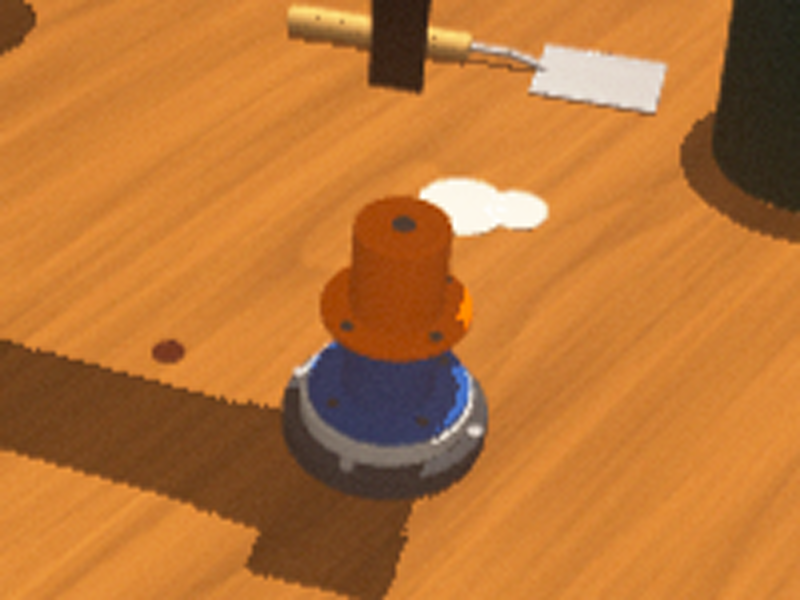

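View pics/i_wrist.png

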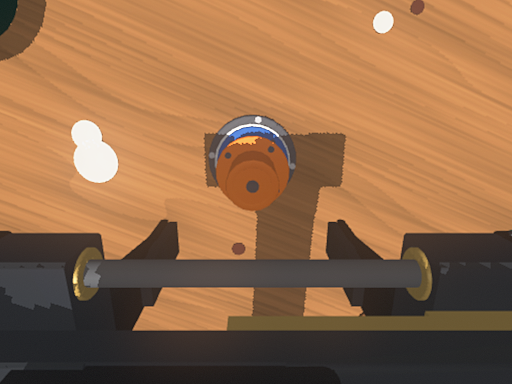

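The scene crop shows the cap sitting level on the hub (dot at (403,224), flange at (397,310)) and the robot well clear. The cap top is at z≈0.142 and its flange top at about 0.092, exactly as expected. The green hub hasn't moved.

```bash
python3 -c "
from bench import workorder;print(workorder.close_job())"
```

```text
the job is handed in; nothing more can be done
None
```

The stand is set up. The blue hub is flange down on the seat over the spindle and released. The orange cap sits flat on top of it. I handed the job in at about 19 s, with the gripper open and well above the cap.

- **Heights:** after release, the hub flange top read 0.0355 m and the hub top 0.086 m. The cap flange top read about 0.092 m and the cap top 0.142 m. All match fully home and flat.
- **Level and gentle:** the wrist camera shows the cap top level, with a slope of at most 0.002. Contact when setting down was about 8 N for the hub and 4 N for the cap.
- **Green hub:** its outline in the scene view is in exactly the same place as at the start.
- **Disagreements:** the scene camera's positions differed from the top and wrist cameras by about 3 mm, well inside the 6 mm play. Its depth reading also put the cap top about 2.5 mm low and tilted by about 0.04–0.05. I put that down to noise, because its own reading of the cap flange was level.
- **Refused call:** one gripper call was refused because its rows left out fields. It moved nothing, and I resent it in full.

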